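# Tip a drained heating block onto its base and dock it

### The job

The aluminium heating block was stood on end on the bench mat to drain; get it back into its heater dock. Push it over on the spot, high on the face with the wells, so that it comes down on its plain base with the wells upward, then slide it along the mat, without lifting it, endways into the dock and press it home by feel until the sprung catch has come out behind it and keeps it against the sprung probe when you let go. Do not force it (never press it against the dock with more than 18 N) and leave the beaker, the vial and the green-capped bottle alone.

Things in the scene. Friction and masses are not known exactly. Their poses are not given: they have to be found in the camera images.
- heat_block: Aluminium heating block, 80 x 56 x 40 mm (all sizes in mm), 0.3 to 0.5 kg; 12 wells in one 80 x 56 face, plain base behind. Starts standing on end on the mat, wells to the robot. Origin: centre of the 40 x 56 end it stands on; z: along the 80, up at first; y: along the 56; x: from wells (-20) to base (+20). Base down = its x points down, its origin then 20 above the mat.
- block_top (a point): Middle of the upper end of the standing block, 80 mm along its z from its origin. A push of 1 to 2 N on the well face near here, along the block's +x, tips it; past 27 degrees it falls by itself. Pushed below half its height it may skid. Lying, it slides at 2 to 4 N.
- block_middle (a point): Middle of the heating block, 40 mm along its z from its origin: 50 above the worktop when it stands, 30 when it lies on the mat.
- bench_mat: Fixed grey-blue bench mat under block and dock, 375 x 208 mm, top 10 mm above the worktop (z = 0.010). Origin: centre of its underside.
- dock: White heater dock fixed on the mat: a bay between two walls, open to the robot (sizes in mm). Origin: on the mat, middle of the mouth; x into the bay, y to its left wall, z up. Bay 61 wide (2.5 play each side of the lying block), 141 deep; walls 58 high, 16.5 thick. A hood (underside 48, top 58 up) covers it from 58 behind the mouth on; open above before that.
- dock_guides (a point): Middle between the front ends of two upright steel guide plates (41 mm high, 6 thick), 33 mm in front of the mouth. They are 82 mm apart here (94 over their outsides) and lead in to the 61 mm wide mouth.
- probe (a joint): Travel in m of the sprung brass probe (16 mm across, 20 above the mat) at the bay's end: 0 = out, grows as the block presses it in (1.5 N, then 0.3 N/mm); 3.5 to 5 mm with a caught block, hard stop at 5.2. Probe and catch sit on one carriage, clamped by a black screw anywhere in a 38 mm range: a caught block's rear end is 13 to 51 mm inside the mouth. Only feel or the joints tell.
- catch (a joint): Travel in m of the sprung steel catch in the left wall (12 to 30 mm above the mat, 8 mm into the bay, 26 mm ramp towards the mouth): 0 = out. The entering block holds it aside (3 to 8 mm); it springs back to 0 behind the block's rear end, 1.7 mm before the probe's hard stop. At the tool, passing it takes 5 to 12 N, pressing home 8 to 16 N with friction.
- beaker: Bystander: clear beaker, 53 mm across, 70 tall, left of the dock behind the grey dry bath; origin at the middle of its underside.
- vial: Bystander: small glass vial with crimp cap, 27 mm across, 64 tall, behind and left of the dock; origin at the middle of its underside.
- bottle_rinse: Bystander: white bottle with a green cap, 46 mm across, 98 tall, behind the dry bath, left of the dock; origin at the middle of its underside.
Not all that is in view belongs to the job. Leave any red or yellow look-alike of the heat_block alone.

How it is judged:
By the outcome, as a careful person would: the job done as asked, in the order asked, and still so for the second after the job is handed in, with the robot touching nothing.
It also fails if it takes over 67 s, if anything falls off the work surface, if the arm or the gripper's body presses on something with over 40 N, if the wrist force passes 120 N, or if a joint passes its speed limit or range.

### The arm

A 6-joint arm with a two-finger parallel gripper is mounted at the origin on a cart in front of the work surface, level with it; the furniture and walls round the work are solid. World frame = base frame: x ahead of the robot, y to its left, z up, the work surface at z = 0. Lengths are in mm, angles in rad, forces in N, time in s.
With the tool pointing down it reaches from about 275 to 1000 mm from the base axis. Payload 8.4 kg.
Tool frame: the origin (TCP) lies on the mounting face of the last link; the fingertips stand 173 mm ahead of it and the grasp point (between the pads) lies 155 mm ahead of it; z points along the fingers, y is the line along which they close (so a half turn about z gives the same grasp; the last joint's range is limited). The gripper opens to 85 mm and grips with 20 to 120 N. Pads are 22 mm wide; open, the fingers measure 114 mm over their backs; the gripper's body (76 mm by 85 mm) begins 54 mm behind the grasp point. The pads swing forward as they close: fully open they stand 13 mm farther back than shut.
Start: joints at [-1.168, 0.353, 1.633, -0, 1.155, -0.002], TCP at [246.146, -574.492, 404.681] pointing down, gripper open.
Joint ranges: [-2.63, 2.63], [-0.92, 2.1], [0.06, 2.66], [-1.3, 4.44], [0, 2.69], [-3.02, 3.02]. Speed limits (rad/s): [2.22, 2.22, 2.79, 3.14, 3.14, 3.14].

### API

Orientations are given as [roll, pitch, yaw] about the fixed x, y, z axes, in that order (R = Rz(yaw) Ry(pitch) Rx(roll)).
In Python, from rig import r gives the robot as it stands.
- The arm moves only by the tool apply_moves, never from a script. Its argument "deltas" is a list of rows, each an object with "claw": the gripper command: -1 is fully open, 1 is shut, values between are in proportion; "delta_pos": the shift along the tool's x, y, z in cm, a list of three; "yaw": the turn about the tool's z in rad. In form: [{"claw": claw, "delta_pos": [tx, ty, tz], "yaw": yaw}, ...]. A call has 1 to 8 rows; each row shifts and turns the commanded pose from where the row before left it, along the tool's axes as they then stand; what a row does not reach is not made up. A row lasts 1/8 s, in which the tool goes at most 62.5 mm and 10.7 degrees, less where a joint would pass 70% of its speed; a pose out of reach is approached as far as the arm can. A call with a gripper value outside its range is refused whole. The fingers move at their own pace and stop on an object; "grip_force" is the grip in N (left out, the last holds). Time passes only in rows, so rows that do not move let the fingers close. It gives the time, the measured TCP pose, the force, the opening and the grip force at its end, in the units of the state.
- r.sense(): the state, without advancing time (a new reading comes with each control period).
- r.grab_frame(name): name is "scene" or "top"; returns a dict with "img" (420x560x3 uint8, blue, green, red), "z_map" (420x560 float32, mm along the optical axis (not along the pixel's ray), 0 where there is no reading), "fx", "fy", "cx", "cy" (pixels), "dist" ([k1, k2, p1, p2, k3] as OpenCV has them; the pictures are not rectified), "eye" and "rotation" of the camera in the world. Camera axes: x right, y up, looking along -z (the intrinsics and any distortion apply to the point x, -y, -z); pixel columns grow to the right and rows downward; lengths in mm; the calibration is good to about 2 mm. A picture is of the moment at which its call begins.
- r.sign_off(): hands the job in; it is judged then, once.
The state is a dict: "clock": time; "qpos": joint angles; "qvel": joint speeds; "joint_efforts": joint torques, N m; "eef_pos": TCP position; "tcp_rot": TCP orientation; "contact_force": force on the tool from outside, world axes, zero at the start; "wrist_torque": the same for the moment, N m; "opening": opening from 0.0 (shut) to 1.0 (fully open); "grasp_force": force on a finger pad.
Only numpy, scipy, OpenCV 4.12 (cv2) and the standard library are available. Lean on these libraries where they do the work, as an engineer would, in place of code of your own. Each camera call takes 0.05 s, during which the arm holds its last target. There are 200 camera calls.

## Working session

There is one attempt and no reset: what is moved stays moved. The work goes in short steps, Python scripts to look and compute and a tool call to move; the robot and the scene stay as the last step left them, time stands still between calls to the robot, and variables do not carry over. Pictures are saved under pics/ and viewed, at most 10 in all, crops included, and the job is handed in when it is done.

Besides the shell and the picture viewer there is one more tool, called after "Request:" as a command line: name --argument value ..., lists and objects as JSON in quotes. apply_moves: Moves the arm, as the interface text tells. Its arguments: {"type":"object","properties":{"deltas":{"type":"array"},"grip_force":{"type":"number"}},"required":["deltas"]}

```bash
mkdir -p pics
cat > h.py <<'E'
import numpy as np, cv2, pickle
from rig import r
def grab(n,fn=None):
    f=r.grab_frame(n); pickle.dump(f,open(f'{n}.pkl','wb'))
    if fn: cv2.imwrite('pics/'+fn,f['img'])
    return f
def pts(f):
    h,w=f['z_map'].shape; u,v=np.meshgrid(np.arange(w),np.arange(h))
    K=np.array([[f['fx'],0,f['cx']],[0,f['fy'],f['cy']],[0,0,1.]])
    p=cv2.undistortPoints(np.stack([u,v],-1).reshape(-1,1,2).astype(np.float64),K,np.array(f['dist'],float)).reshape(h,w,2)
    z=f['z_map']
    c=np.stack([p[...,0]*z,-p[...,1]*z,-z],-1)
    P=c@np.array(f['rotation']).T+np.array(f['eye']); P[z==0]=np.nan
    return P
E
python3 - <<'E'
from h import *
a=grab('scene','s0.png');b=grab('top','t0.png')
print(a['eye'],b['eye'],b['rotation'],r.sense())
E
```

```text
[ 211.08055595 -494.8634416   540.86888283] [  21.01358358  277.4327014  1330.6316348 ] [ 4.61761121e-01 -4.51162112e-04 -1.87743046e+00] {'clock': 0.1, 'qpos': array([-1.16839323e+00,  3.53613080e-01,  1.63404020e+00,  4.45489541e-05,
        1.15519217e+00, -2.46198288e-03]), 'qvel': array([ 0.00072388, -0.00098392, -0.00388462, -0.00125859, -0.00017837,
        0.00050204]), 'joint_efforts': array([ 5.11830945e-05, -6.06354260e+01, -3.42820609e+01, -6.19965272e-05,
        3.95769806e-03,  1.71557701e-05]), 'eef_pos': array([ 246.07740932, -574.30256196,  404.02363219]), 'tcp_rot': array([-3.14033996e+00, -4.38182907e-05,  4.04847044e-01]), 'contact_force': array([-0.43809717, -0.88445541,  0.4590831 ]), 'wrist_torque': array([ 0.04163668, -0.0455931 , -0.0181682 ]), 'grasp_force': 0.0, 'opening': 0.9974300943178286}
```

View pics/s0.png

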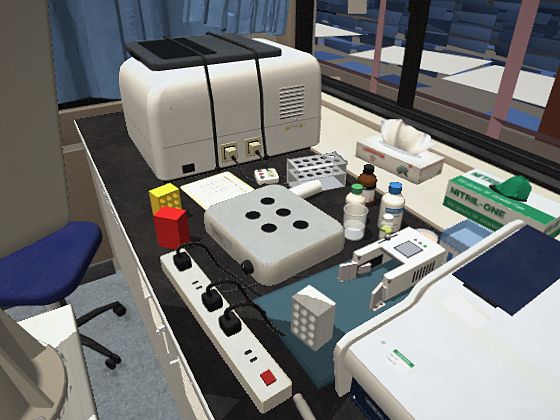

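View pics/t0.png

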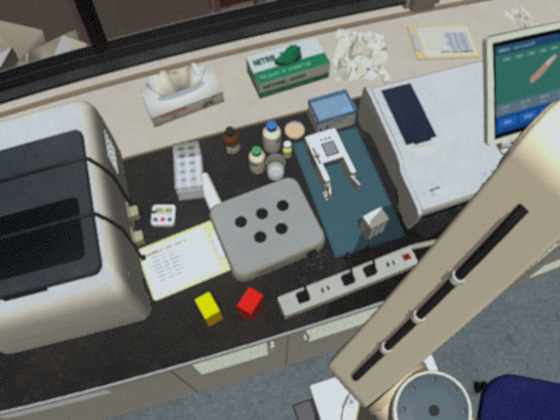

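The scene view shows the grey block standing at about (313,318), wells to the robot. The white dock is at (395,265), with its mouth facing the block and guide plates at (347,272) and (378,297). In the top view the block is at (374,221) and the dock at (333,160). The red look-alike (172,228) and the yellow one (165,198) in the scene view are the wrong colour, so I'll leave them.

```bash
cat >> h.py <<'E'
from scipy.spatial.transform import Rotation as Ro
_p=pts
def pts(f):
    g=dict(f); R=np.array(f['rotation'])
    if R.shape==(3,): g['rotation']=Ro.from_euler('xyz',R).as_matrix()
    return _p(g)
E
python3 - <<'E'
from h import *
for n,boxes in (('scene',dict(block=(275,280,350,360),mat=(255,330,285,350),power=(205,320,225,345))),('top',dict(block=(355,200,395,240),mat=(330,200,350,240),dock=(300,125,365,205)))):
    f=pickle.load(open(n+'.pkl','rb'));P=pts(f);print(n,f['rotation'])
    for k,(a,b,c,d) in boxes.items():
        q=P[b:d,a:c].reshape(-1,3);print(k,np.nanpercentile(q,[5,50,95],axis=0).round(0).tolist())
# crops
f=pickle.load(open('scene.pkl','rb'));s=cv2.resize(f['img'][220:380,260:460],None,fx=3,fy=3,interpolation=cv2.INTER_CUBIC)
g=pickle.load(open('top.pkl','rb'));t=cv2.resize(g['img'][115:265,290:420],None,fx=3.2,fy=3.2,interpolation=cv2.INTER_CUBIC)
cv2.imwrite('pics/c1.png',s)
# point cloud orthographic height map, combining
H=np.zeros((400,560,3),np.uint8)
for f in (f,g):
    P=pts(f);C=f['img'].reshape(-1,3);P=P.reshape(-1,3);ok=np.isfinite(P[:,0])&(P[:,2]>0)&(P[:,2]<130)
    print(ok.sum())
# per-surface: block top plane
    for lo,hi in ((84,96),(62,74),(46,55),(7,13)):
        m=ok&(P[:,2]>lo)&(P[:,2]<hi)&(P[:,0]>300)&(P[:,0]<800)&(P[:,1]<0)&(P[:,1]>-500)
        print(lo,m.sum(),P[m].mean(0).round(0) if m.sum() else '')
E
```

```text
scene [ 1.00779993e+00 -4.69479247e-04 -5.35097751e-01]
block [[443.0, -235.0, 0.0], [482.0, -130.0, 11.0], [588.0, -22.0, 102.0]]
mat [[394.0, -128.0, -1.0], [429.0, -104.0, 1.0], [446.0, -77.0, 36.0]]
power [[339.0, -87.0, -0.0], [347.0, -62.0, 35.0], [358.0, -40.0, 55.0]]
top [ 4.61761121e-01 -4.51162112e-04 -1.87743046e+00]
block [[458.0, -207.0, 4.0], [492.0, -141.0, 10.0], [565.0, -99.0, 90.0]]
mat [[490.0, -93.0, 4.0], [540.0, -60.0, 9.0], [592.0, -27.0, 13.0]]
dock [[596.0, -199.0, -1.0], [700.0, -94.0, 11.0], [829.0, -9.0, 69.0]]
105322
84 1301 [ 462. -155.   89.]
62 2465 [ 675. -102.   67.]
46 1108 [ 534. -148.   51.]
7 6582 [ 537. -111.   10.]
97326
84 614 [ 512. -165.   89.]
62 1428 [ 692. -108.   67.]
46 275 [ 576. -125.   51.]
7 4157 [ 587. -114.   10.]
```

View pics/c1.png

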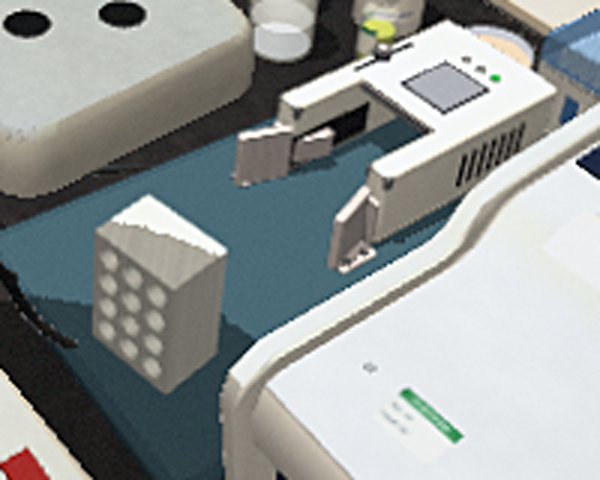

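The crop confirms the grey 12-well block standing on the mat, wells to lower left, top face at about (160,230). The dock's two guide plates are at (262,155) and (352,235). Next I'll fit the block top and the dock.

Run:
```python
from h import *
S=pickle.load(open('scene.pkl','rb'));T=pickle.load(open('top.pkl','rb'))
PS=pts(S);PT=pts(T)
def sel(P,box,zl):
    a,b,c,d=box;q=P[b:d,a:c].reshape(-1,3);return q[(q[:,2]>zl[0])&(q[:,2]<zl[1])]
for nm,P,bb,db in (('S',PS,(285,280,345,352),(330,220,450,320)),('T',PT,(355,200,395,245),(295,120,370,205))):
    q=sel(P,bb,(86,94)); r_=cv2.minAreaRect(q[:,:2].astype(np.float32));print(nm,'blocktop',len(q),r_,np.median(q[:,2]))
    for k,zl in (('docktop',(64,72)),('guides',(46,54))):
        q=sel(P,db,zl);
        r_=cv2.minAreaRect(q[:,:2].astype(np.float32));print(nm,k,len(q),r_,cv2.boxPoints(r_).round(0).tolist())
# well face fit from scene: points z 20..85
q=sel(PS,(285,280,345,352),(20,85));print(len(q))
# mat rect in top by colour
hsv=cv2.cvtColor(T['img'],cv2.COLOR_BGR2HSV);m=(hsv[...,0]>88)&(hsv[...,0]<110)&(hsv[...,1]>60)
q=PT[m&(abs(PT[...,2]-10)<4)];q=q[(q[:,0]>300)&(q[:,0]<950)&(q[:,1]<80)&(q[:,1]>-400)];print('mat',cv2.minAreaRect(q[:,:2].astype(np.float32)))
# ortho heightmap
H=np.zeros((600,560),np.float32)
for P in (PS,PT):
    q=P.reshape(-1,3);q=q[np.isfinite(q[:,0])];q=q[(q[:,0]>300)&(q[:,0]<895)&(q[:,1]<100)&(q[:,1]>-455)]
    i=(900-q[:,0]).astype(int);j=(100-q[:,1]).astype(int);np.maximum.at(H,(i,j),np.clip(q[:,2],0,250))
H=cv2.dilate(H,np.ones((3,3)))
im=cv2.applyColorMap(np.clip(H,0,250).astype(np.uint8),cv2.COLORMAP_JET)
for k in range(0,600,100): cv2.line(im,(0,k),(559,k),(255,255,255),1)
for k in range(0,560,100): cv2.line(im,(k,0),(k,599),(255,255,255),1)
cv2.imwrite('pics/o1.png',im)
```

```text
S blocktop 743 ((488.3630065917969, -132.6927490234375), (42.09809112548828, 57.40907287597656), 10.8142728805542) 89.07038331877345
S docktop 1939 ((665.4165649414062, -96.15054321289062), (332.6860046386719, 98.50108337402344), 4.509044170379639) [[496.0, -60.0], [503.0, -158.0], [835.0, -132.0], [827.0, -34.0]]
S guides 594 ((717.5523681640625, -36.98651885986328), (225.712890625, 205.5680389404297), 2.3126394748687744) [[601.0, 61.0], [609.0, -144.0], [834.0, -135.0], [826.0, 70.0]]
T blocktop 235 ((485.1667785644531, -131.14678955078125), (40.69305419921875, 56.49544906616211), 12.862232208251953) 88.71711820237647
T docktop 960 ((703.3043212890625, -83.55992126464844), (166.823486328125, 312.88897705078125), 53.645423889160156) [[528.0, -58.0], [780.0, -243.0], [879.0, -109.0], [627.0, 76.0]]
T guides 186 ((704.9448852539062, -93.72816467285156), (174.38064575195312, 299.21282958984375), 59.92539596557617) [[532.0, -94.0], [791.0, -244.0], [878.0, -93.0], [619.0, 57.0]]
1167
mat ((626.2694091796875, -196.72518920898438), (377.6717834472656, 379.90966796875), 0.43311795592308044)
```

View pics/o1.png

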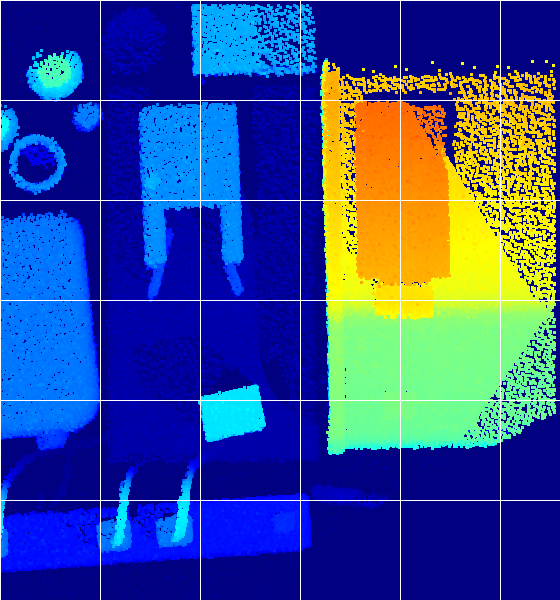

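The height map shows the block top at about (232,412), centre about (487,-132) mm, facing yaw about 0.2. The dock's wall tops start at row 263, so the mouth is near x=637, y=-95, and the guides' front ends are at about (152,297) and (240,294). A tall instrument stands to the right of column 325. I'll start moving.

Request:
apply_moves --deltas '[{"claw": 1,"delta_pos": [4.1,-4.0,0],"yaw": 0},{"claw": 1,"delta_pos": [4.1,-4.0,0],"yaw": 0},{"claw": 1,"delta_pos": [4.1,-4.0,0],"yaw": 0},{"claw": 1,"delta_pos": [4.1,-4.0,0],"yaw": 0},{"claw": 1,"delta_pos": [4.1,-4.0,0],"yaw": 0},{"claw": 1,"delta_pos": [4.1,-4.0,0],"yaw": 0},{"claw": 1,"delta_pos": [4.1,-4.0,0],"yaw": 0},{"claw": 1,"delta_pos": [0,0,0],"yaw": 0.18}]' --grip_force 20

```text
clock: 1.1
eef_pos: [400.5, -200.9, 404.5]
tcp_rot: [-3.141, -0.0, 0.226]
contact_force: [0.3, -1.2, -0.3]
opening: -0.0
grasp_force: 0.0
```

Run:
```python
from h import *
S=pickle.load(open('scene.pkl','rb'));T=pickle.load(open('top.pkl','rb'))
for nm,P in (('S',pts(S)),('T',pts(T))):
    q=P.reshape(-1,3);q=q[np.isfinite(q[:,0])]
    w=lambda x0,x1,y0,y1,z0,z1:q[(q[:,0]>x0)&(q[:,0]<x1)&(q[:,1]>y0)&(q[:,1]<y1)&(q[:,2]>z0)&(q[:,2]<z1)]
    k=w(628,820,-155,-30,64,72);R=cv2.minAreaRect(k[:,:2].astype(np.float32));print(nm,'dock',len(k),R,cv2.boxPoints(R).round(0).tolist())
    for y0,y1 in((-160,-100),(-95,-30)):
        for x0,x1 in ((640,655),(660,675),(680,690)):
            k=w(x0,x1,y0,y1,65,71);print('wall',x0,len(k),np.percentile(k[:,1],[3,97]).round(1) if len(k) else '')
        k=w(596,634,y0,y1,48,53);print('guide',len(k),k[np.argsort(k[:,0])[:6]].round(0).tolist())
    k=w(430,530,-190,-80,86,94);R=cv2.minAreaRect(k[:,:2].astype(np.float32));print('block',R)
print(r.sense()['eef_pos'],r.sense()['tcp_rot'])
```

```text
S dock 1887 ((717.753173828125, -91.38058471679688), (157.85174560546875, 95.26805114746094), 2.6760966777801514) [[637.0, -47.0], [641.0, -143.0], [799.0, -135.0], [794.0, -40.0]]
wall 640 51 [-141.2 -126.2]
wall 660 47 [-139.9 -125.6]
wall 680 30 [-138.6 -124.9]
guide 37 [[609.0, -140.0, 50.0], [609.0, -137.0, 48.0], [610.0, -141.0, 51.0], [611.0, -140.0, 52.0], [611.0, -137.0, 50.0], [611.0, -142.0, 49.0]]
wall 640 47 [-64.4 -49.9]
wall 660 39 [-62.7 -48.3]
wall 680 25 [-61.9 -49. ]
guide 42 [[605.0, -55.0, 51.0], [606.0, -55.0, 48.0], [607.0, -56.0, 49.0], [608.0, -55.0, 50.0], [609.0, -51.0, 49.0], [609.0, -53.0, 50.0]]
block ((488.3630065917969, -132.6927490234375), (42.09809112548828, 57.40907287597656), 10.8142728805542)
T dock 919 ((714.368896484375, -89.66339111328125), (158.95274353027344, 94.18364715576172), 2.423840045928955) [[633.0, -46.0], [637.0, -140.0], [796.0, -133.0], [792.0, -39.0]]
wall 640 15 [-138.9 -123.1]
wall 660 24 [-138.2 -125.2]
wall 680 10 [-136.6 -121.9]
guide 12 [[607.0, -138.0, 52.0], [610.0, -139.0, 51.0], [610.0, -136.0, 53.0], [612.0, -134.0, 51.0], [615.0, -138.0, 49.0], [615.0, -132.0, 52.0]]
wall 640 19 [-60.1 -46.2]
wall 660 14 [-59.7 -45.7]
wall 680 9 [-55.1 -45.6]
guide 14 [[605.0, -52.0, 50.0], [609.0, -50.0, 51.0], [609.0, -54.0, 48.0], [610.0, -54.0, 52.0], [613.0, -52.0, 49.0], [614.0, -55.0, 50.0]]
block ((485.1667785644531, -131.14678955078125), (40.69305419921875, 56.49544906616211), 12.862232208251953)
[ 400.53458888 -200.88646387  404.54760726] [-3.14065081e+00 -8.99639701e-05  2.26187340e-01]
```

Request:
apply_moves --deltas '[{"claw": 1,"delta_pos": [0,0,0],"yaw": 0.02},{"claw": 1,"delta_pos": [1.6,-2.5,4.0],"yaw": 0},{"claw": 1,"delta_pos": [1.6,-2.45,4.0],"yaw": 0},{"claw": 1,"delta_pos": [0,0,4.0],"yaw": 0},{"claw": 1,"delta_pos": [0,0,3.65],"yaw": 0},{"claw": 1,"delta_pos": [0,0,0],"yaw": 0}]'

```text
clock: 1.85
eef_pos: [419.7, -149.4, 246.2]
tcp_rot: [-3.139, 0.005, 0.206]
contact_force: [0.1, -0.3, -0.1]
opening: 0.006
grasp_force: 0.0
```

Run:
```python
from h import *
f=grab('scene','s1.png');cv2.imwrite('pics/s1c.png',cv2.resize(f['img'][150:390,200:480],None,fx=2.5,fy=2.5))
s=r.sense();print(s['eef_pos'],s['tcp_rot'],s['contact_force'])
```

```text
[ 420.48397923 -149.62316101  247.70369823] [-3.14013897e+00  2.43920856e-03  2.05701836e-01] [-0.14021849 -0.25583255  0.73559139]
```

View pics/s1c.png

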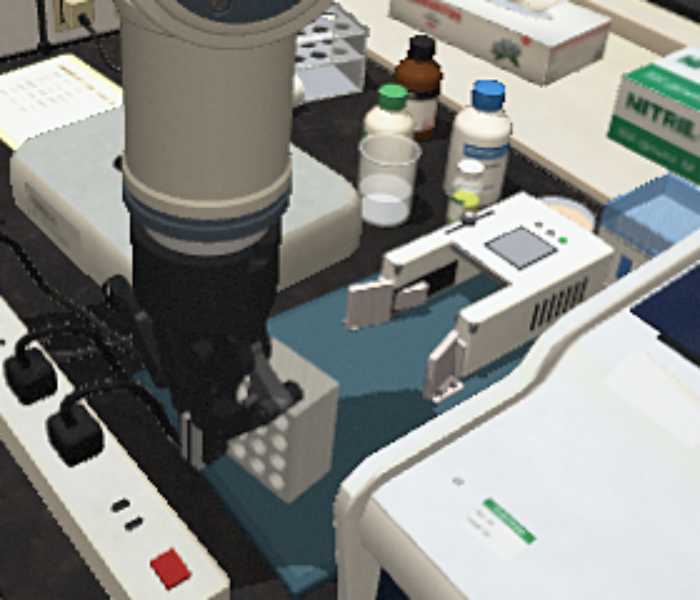

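The closed fingertips, at about (190,440) in the crop, stand behind the well face, clear of the block and cables. I'll centre them sideways and creep in until they touch.

Request:
apply_moves --deltas '[{"claw": 1,"delta_pos": [1.2,-0.3,0],"yaw": 0},{"claw": 1,"delta_pos": [1.0,0,0],"yaw": 0},{"claw": 1,"delta_pos": [0.5,0,0],"yaw": 0},{"claw": 1,"delta_pos": [0.5,0,0],"yaw": 0},{"claw": 1,"delta_pos": [0.4,0,0],"yaw": 0},{"claw": 1,"delta_pos": [0.4,0,0],"yaw": 0}]'

```text
clock: 2.65
eef_pos: [459.4, -137.9, 248.1]
tcp_rot: [-3.141, 0.001, 0.205]
contact_force: [-2.1, 0.5, 0.9]
opening: -0.002
grasp_force: 1.0
```

Request:
apply_moves --deltas '[{"claw": 1,"delta_pos": [0.4,0,0],"yaw": 0},{"claw": 1,"delta_pos": [0.4,0,0],"yaw": 0},{"claw": 1,"delta_pos": [0.4,0,0],"yaw": 0},{"claw": 1,"delta_pos": [0.4,0,0],"yaw": 0}]'

```text
clock: 3.15
eef_pos: [475.5, -134.8, 248.2]
tcp_rot: [3.142, -0.0, 0.205]
contact_force: [-0.2, 0.1, 1.6]
opening: 0.0
grasp_force: 0.5
```

Request:
apply_moves --deltas '[{"claw": 1,"delta_pos": [0.4,0,0],"yaw": 0},{"claw": 1,"delta_pos": [0.4,0,0],"yaw": 0},{"claw": 1,"delta_pos": [0.3,0,0],"yaw": 0},{"claw": 1,"delta_pos": [0.2,0,0],"yaw": 0}]'

```text
clock: 3.65
eef_pos: [488.1, -132.1, 248.2]
tcp_rot: [3.142, -0.0, 0.205]
contact_force: [0.4, -0.6, 0.7]
opening: 0.002
grasp_force: 0.0
```

```bash
cat > blk.py <<'E'
from h import *
def block(n='top'):
    f=grab(n);q=pts(f).reshape(-1,3)
    k=q[(q[:,0]>450)&(q[:,0]<660)&(q[:,1]>-190)&(q[:,1]<-50)&(q[:,2]>44)&(q[:,2]<56)]
    print(n,len(k), cv2.minAreaRect(k[:,:2].astype(np.float32)) if len(k) else '')
    return f
E
python3 - <<'E'
from blk import *
f=block('top');g=block('scene')
cv2.imwrite('pics/s2c.png',np.hstack([cv2.resize(g['img'][200:380,240:440],(400,360)),cv2.resize(f['img'][110:270,290:450],(360,360))]))
print(r.sense()['eef_pos'],r.sense()['contact_force'])
E
```

```text
top 35 ((620.5320434570312, -55.58684539794922), (9.497283935546875, 36.24761962890625), 89.42829132080078)
scene 669 ((572.5104370117188, -104.3045654296875), (181.9173126220703, 93.05229949951172), 6.597116470336914)
[ 488.09176956 -132.11702443  248.1745485 ] [ 0.2672239  -0.43574525 -0.19507385]
```

View pics/s2c.png

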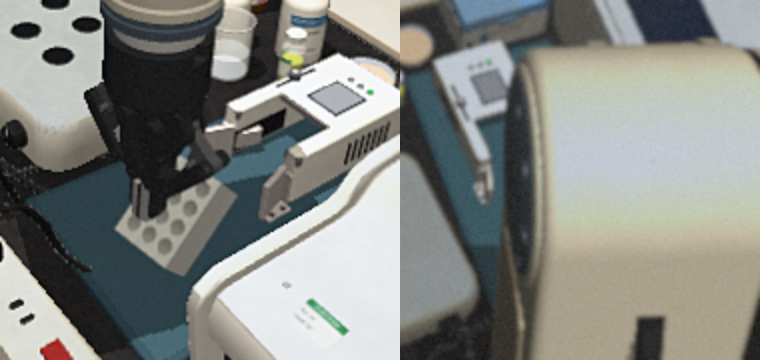

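The left image shows the block lying with its wells up at about (175,220) in the crop, in front of the guides. I'll draw back a little and measure it.

Request:
apply_moves --deltas '[{"claw": 1,"delta_pos": [-3,0,-4],"yaw": 0},{"claw": -1,"delta_pos": [-3,-4,-4],"yaw": 0},{"claw": -1,"delta_pos": [0,-5,-3],"yaw": 0},{"claw": -1,"delta_pos": [0,0,0],"yaw": 0}]'

```text
clock: 4.25
eef_pos: [411.3, -55.2, 359.3]
tcp_rot: [3.141, -0.004, 0.207]
contact_force: [0.2, 0.1, -0.3]
opening: 0.636
grasp_force: 0.0
```

Run:
```python
from h import *
f=grab('scene');P=pts(f);m=((P[...,0]>480)&(P[...,0]<602)&(P[...,1]>-185)&(P[...,1]<-60)&(P[...,2]>45)&(P[...,2]<55))
n,l,st,_=cv2.connectedComponentsWithStats(m.astype(np.uint8));i=1+st[1:,4].argmax();q=P[l==i]
R=cv2.minAreaRect(q[:,:2].astype(np.float32));print(st[i],R,cv2.boxPoints(R).round(1).tolist(),np.median(q[:,2]))
s=r.sense();print(s['eef_pos'],s['tcp_rot'])
```

```text
[309 281  56  42 989] ((548.6065673828125, -119.8502197265625), (82.8564453125, 57.51393508911133), 12.257611274719238) [[502.0, -100.5], [514.2000122070312, -156.6999969482422], [595.2000122070312, -139.1999969482422], [583.0, -83.0]] 49.04320421084026
[411.65224407 -56.19300808 358.24965015] [ 3.14056026e+00 -2.60399166e-03  2.07348046e-01]
```

Request:
apply_moves --deltas '[{"claw": -1,"delta_pos": [3.5,3.0,0],"yaw": 0},{"claw": -1,"delta_pos": [3.5,3.0,0],"yaw": 0},{"claw": -1,"delta_pos": [3.5,3.0,2],"yaw": 0},{"claw": -1,"delta_pos": [0,0,5],"yaw": 0},{"claw": -1,"delta_pos": [0,0,3],"yaw": 0},{"claw": -1,"delta_pos": [0,0,0],"yaw": 0}]'

```text
clock: 5.05
eef_pos: [531.6, -124.5, 254.0]
tcp_rot: [-3.139, 0.006, 0.204]
contact_force: [-0.7, -0.0, 1.3]
opening: 0.997
grasp_force: 0.0
```

Request:
apply_moves --deltas '[{"claw": -1,"delta_pos": [0,0,2],"yaw": 0},{"claw": -1,"delta_pos": [0,0,1.5],"yaw": 0},{"claw": -1,"delta_pos": [0,0,1.5],"yaw": 0},{"claw": -1,"delta_pos": [0,0,1.0],"yaw": 0},{"claw": -1,"delta_pos": [0,0,0.8],"yaw": 0},{"claw": -1,"delta_pos": [0,0,0],"yaw": 0}]'

```text
clock: 5.8
eef_pos: [532.7, -123.7, 188.8]
tcp_rot: [-3.141, 0.001, 0.205]
contact_force: [-0.3, 0.7, -0.1]
opening: 1.004
grasp_force: 0.0
```

Request:
apply_moves --deltas '[{"claw": 1,"delta_pos": [0,0,0],"yaw": 0},{"claw": 1,"delta_pos": [0,0,0],"yaw": 0},{"claw": 1,"delta_pos": [0,0,0],"yaw": 0},{"claw": 1,"delta_pos": [0,0,0],"yaw": 0},{"claw": 1,"delta_pos": [0,0,0],"yaw": 0}]' --grip_force 20

```text
clock: 6.42
eef_pos: [533.1, -123.8, 189.7]
tcp_rot: [3.141, -0.001, 0.205]
contact_force: [-1.4, 0.4, 6.3]
opening: 0.653
grasp_force: 23.0
```

Request:
apply_moves --deltas '[{"claw": 1,"delta_pos": [0,-0.5,0],"yaw": 0.04},{"claw": 1,"delta_pos": [0,-0.5,0],"yaw": 0.04},{"claw": 1,"delta_pos": [0,-0.5,0],"yaw": 0.04},{"claw": 1,"delta_pos": [0,-0.5,0],"yaw": 0.04},{"claw": 1,"delta_pos": [0,-0.5,0],"yaw": 0},{"claw": 1,"delta_pos": [0,0,0],"yaw": 0}]'

```text
clock: 7.18
eef_pos: [530.2, -98.9, 189.7]
tcp_rot: [3.141, -0.001, 0.046]
contact_force: [0.9, -1.9, 6.4]
opening: 0.652
grasp_force: 23.0
```

Run:
```python
from h import *
f=grab('scene');P=pts(f);m=((P[...,0]>480)&(P[...,0]<600)&(P[...,1]>-185)&(P[...,1]<-50)&(P[...,2]>45)&(P[...,2]<53))
n,l,st,_=cv2.connectedComponentsWithStats(m.astype(np.uint8));i=1+st[1:,4].argmax();q=P[l==i]
R=cv2.minAreaRect(q[:,:2].astype(np.float32));print(st[i],R,cv2.boxPoints(R).round(1).tolist(),np.median(q[:,2]))
s=r.sense();print(s['eef_pos'],s['tcp_rot'],s['contact_force'])
cv2.imwrite('pics/s3c.png',cv2.resize(f['img'][200:380,240:440],(800,600))[:, :])
```

```text
[300 282  39  32 452] ((521.5018920898438, -101.68746948242188), (73.2612075805664, 43.242061614990234), 78.30303955078125) [[492.8999938964844, -133.1999969482422], [535.2000122070312, -141.89999389648438], [550.0999755859375, -70.19999694824219], [507.79998779296875, -61.400001525878906]] 48.85640599846147
[530.23298777 -98.91443084 189.71231111] [ 3.14138536e+00 -1.41679439e-03  4.57665339e-02] [ 0.34795906 -0.82249615  6.90626351]
```

View pics/s3c.png

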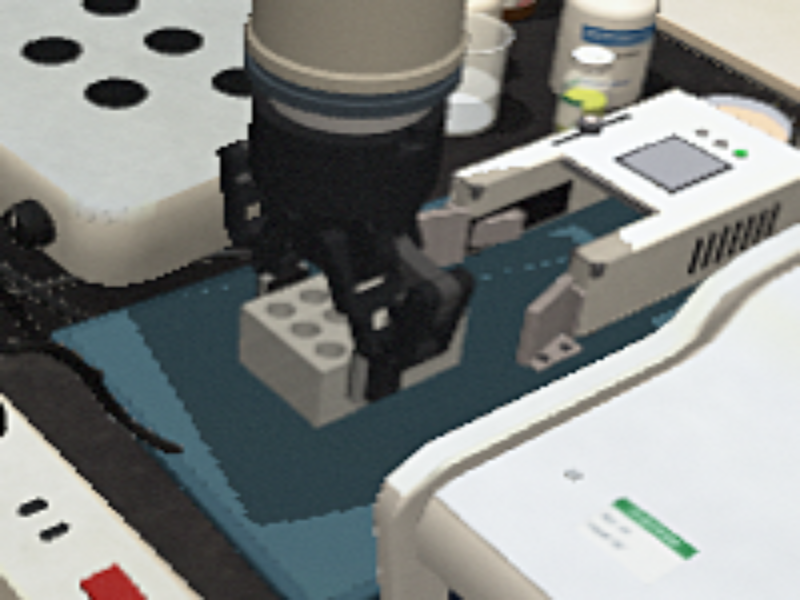

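The block is held across its width at about (350,360) in the crop, square to the dock, with the guides at (440,235) and (550,320). I'll slide it forward along the dock axis.

Request:
apply_moves --deltas '[{"claw": 1,"delta_pos": [0.5,0,0],"yaw": 0},{"claw": 1,"delta_pos": [0.7,0,0],"yaw": 0},{"claw": 1,"delta_pos": [0.7,0,0],"yaw": 0},{"claw": 1,"delta_pos": [0.7,0,0],"yaw": 0},{"claw": 1,"delta_pos": [0.7,0,0],"yaw": 0},{"claw": 1,"delta_pos": [0.7,0,0],"yaw": 0},{"claw": 1,"delta_pos": [0.6,0,0],"yaw": 0},{"claw": 1,"delta_pos": [0,0,0],"yaw": 0}]'

```text
clock: 8.22
eef_pos: [574.7, -96.6, 189.6]
tcp_rot: [-3.141, 0.003, 0.046]
contact_force: [-7.0, 0.3, 14.3]
opening: 0.652
grasp_force: 23.8
```

Request:
apply_moves --deltas '[{"claw": -1,"delta_pos": [0,0,0],"yaw": 0},{"claw": -1,"delta_pos": [0,0,0],"yaw": 0},{"claw": -1,"delta_pos": [0,0,0],"yaw": 0},{"claw": -1,"delta_pos": [0,0,-3],"yaw": 0},{"claw": -1,"delta_pos": [0,0,-4],"yaw": 0},{"claw": -1,"delta_pos": [-4,0,0],"yaw": 0},{"claw": 1,"delta_pos": [-4,0,0],"yaw": 0},{"claw": 1,"delta_pos": [0,0,0],"yaw": 0}]'

```text
clock: 9.22
eef_pos: [493.1, -100.4, 258.9]
tcp_rot: [-3.141, 0.003, 0.044]
contact_force: [0.6, -0.1, -0.4]
opening: 0.607
grasp_force: 0.0
```

Run:
```python
from h import *
f=grab('scene');P=pts(f);m=((P[...,0]>480)&(P[...,0]<650)&(P[...,1]>-135)&(P[...,1]<-60)&(P[...,2]>46)&(P[...,2]<53))
n,l,st,_=cv2.connectedComponentsWithStats(m.astype(np.uint8));i=1+st[1:,4].argmax();q=P[l==i]
R=cv2.minAreaRect(q[:,:2].astype(np.float32));print(st[i],R,cv2.boxPoints(R).round(1).tolist(),np.median(q[:,2]))
s=r.sense();print(s['eef_pos'],s['tcp_rot'],s['contact_force'])
```

```text
[325 261  50  42 759] ((600.5718383789062, -92.87702178955078), (102.58839416503906, 62.31952667236328), 3.8878159523010254) [[547.2999877929688, -65.30000305175781], [551.5, -127.4000015258789], [653.9000244140625, -120.5], [649.5999755859375, -58.29999923706055]] 48.938413704546065
[ 495.03070622 -100.56292604  259.35951754] [-3.14149167e+00  1.70068263e-04  4.44534412e-02] [1.84736384 0.82594716 0.21101281]
```

Request:
apply_moves --deltas '[{"claw": 1,"delta_pos": [0,0,0],"yaw": 0},{"claw": 1,"delta_pos": [0,0,0],"yaw": 0},{"claw": 1,"delta_pos": [0,0,2.5],"yaw": 0},{"claw": 1,"delta_pos": [0,0,2.5],"yaw": 0},{"claw": 1,"delta_pos": [1.0,0,1.5],"yaw": 0},{"claw": 1,"delta_pos": [1.5,0,0],"yaw": 0},{"claw": 1,"delta_pos": [1.0,0,0],"yaw": 0},{"claw": 1,"delta_pos": [0.5,0,0],"yaw": 0}]'

```text
clock: 10.28
eef_pos: [537.2, -98.8, 195.0]
tcp_rot: [3.141, -0.002, 0.045]
contact_force: [0.4, -0.2, -0.8]
opening: 0.004
grasp_force: 0.0
```

Request:
apply_moves --deltas '[{"claw": 1,"delta_pos": [0.5,0,0],"yaw": 0},{"claw": 1,"delta_pos": [0.5,0,0],"yaw": 0},{"claw": 1,"delta_pos": [0.5,0,0],"yaw": 0},{"claw": 1,"delta_pos": [0.5,0,0],"yaw": 0}]'

```text
clock: 10.78
eef_pos: [555.7, -97.9, 194.3]
tcp_rot: [-3.142, 0.001, 0.045]
contact_force: [-4.8, -0.3, 4.7]
opening: 0.002
grasp_force: 2.6
```

Request:
apply_moves --deltas '[{"claw": 1,"delta_pos": [0.5,0,0],"yaw": 0},{"claw": 1,"delta_pos": [0.5,0,0],"yaw": 0},{"claw": 1,"delta_pos": [0.5,0,0],"yaw": 0},{"claw": 1,"delta_pos": [0.5,0,0],"yaw": 0}]'

```text
clock: 11.28
eef_pos: [575.4, -97.0, 194.1]
tcp_rot: [-3.141, 0.002, 0.045]
contact_force: [-5.7, -1.4, 4.3]
opening: 0.006
grasp_force: 3.1
```

Request:
apply_moves --deltas '[{"claw": 1,"delta_pos": [0.4,0,0],"yaw": 0},{"claw": 1,"delta_pos": [0.4,0,0],"yaw": 0},{"claw": 1,"delta_pos": [0.4,0,0],"yaw": 0}]'

```text
clock: 11.65
eef_pos: [587.5, -96.5, 194.1]
tcp_rot: [-3.141, 0.001, 0.045]
contact_force: [-6.0, -2.2, 4.7]
opening: 0.0
grasp_force: 2.9
```

Request:
apply_moves --deltas '[{"claw": 1,"delta_pos": [0.4,0,0],"yaw": 0},{"claw": 1,"delta_pos": [0.4,0,0],"yaw": 0},{"claw": 1,"delta_pos": [0.4,0,0],"yaw": 0}]'

```text
clock: 12.02
eef_pos: [599.5, -96.0, 194.1]
tcp_rot: [-3.142, 0.001, 0.045]
contact_force: [-6.2, -1.1, 3.8]
opening: 0.001
grasp_force: 2.8
```

Request:
apply_moves --deltas '[{"claw": 1,"delta_pos": [0.4,0,0],"yaw": 0},{"claw": 1,"delta_pos": [0.4,0,0],"yaw": 0},{"claw": 1,"delta_pos": [0.4,0,0],"yaw": 0}]'

```text
clock: 12.4
eef_pos: [611.5, -95.5, 194.1]
tcp_rot: [3.142, 0.001, 0.045]
contact_force: [-6.0, -1.6, 4.6]
opening: -0.0
grasp_force: 2.7
```

Request:
apply_moves --deltas '[{"claw": 1,"delta_pos": [0.3,0,0],"yaw": 0},{"claw": 1,"delta_pos": [0.3,0,0],"yaw": 0},{"claw": 1,"delta_pos": [0.3,0,0],"yaw": 0}]'

```text
clock: 12.78
eef_pos: [620.6, -95.2, 194.1]
tcp_rot: [3.141, 0.001, 0.045]
contact_force: [-5.4, -2.5, 4.0]
opening: 0.003
grasp_force: 2.6
```

Request:
apply_moves --deltas '[{"claw": 1,"delta_pos": [0.2,0,0],"yaw": 0},{"claw": 1,"delta_pos": [0.2,0,0],"yaw": 0},{"claw": 1,"delta_pos": [0.2,0,0],"yaw": 0}]'

```text
clock: 13.15
eef_pos: [626.6, -94.9, 194.2]
tcp_rot: [3.141, 0.001, 0.045]
contact_force: [-4.5, -2.1, 4.0]
opening: 0.0
grasp_force: 2.5
```

Request:
apply_moves --deltas '[{"claw": 1,"delta_pos": [0.2,0,0],"yaw": 0},{"claw": 1,"delta_pos": [0.2,0,0],"yaw": 0},{"claw": 1,"delta_pos": [0.2,0,0],"yaw": 0}]'

```text
clock: 13.52
eef_pos: [629.3, -94.2, 193.0]
tcp_rot: [-3.14, 0.011, 0.046]
contact_force: [-24.0, 0.4, 11.5]
opening: 0.002
grasp_force: 1.9
```

Force jumped to 24 N, which is higher than expected, so I'll back off and look.

Request:
apply_moves --deltas '[{"claw": 1,"delta_pos": [-0.5,0,0],"yaw": 0},{"claw": 1,"delta_pos": [-0.5,0,0],"yaw": 0}]'

```text
clock: 13.78
eef_pos: [623.2, -94.9, 194.4]
tcp_rot: [3.141, -0.002, 0.045]
contact_force: [-0.5, 0.1, -0.6]
opening: -0.005
grasp_force: 0.0
```

Run:
```python
from h import *
f=grab('scene');P=pts(f)
s=r.sense();print(s['eef_pos'],s['tcp_rot'],s['contact_force'],s['wrist_torque'])
cv2.imwrite('pics/s4c.png',cv2.resize(f['img'][190:325,295:475],(800,600),interpolation=cv2.INTER_CUBIC))
```

```text
[622.58513571 -94.88198999 194.304572  ] [ 3.14144823e+00 -1.11298765e-03  4.47627000e-02] [-1.19338242 -0.25717778 -0.01078891] [0.01906285 0.03469337 0.01588886]
```

View pics/s4c.png

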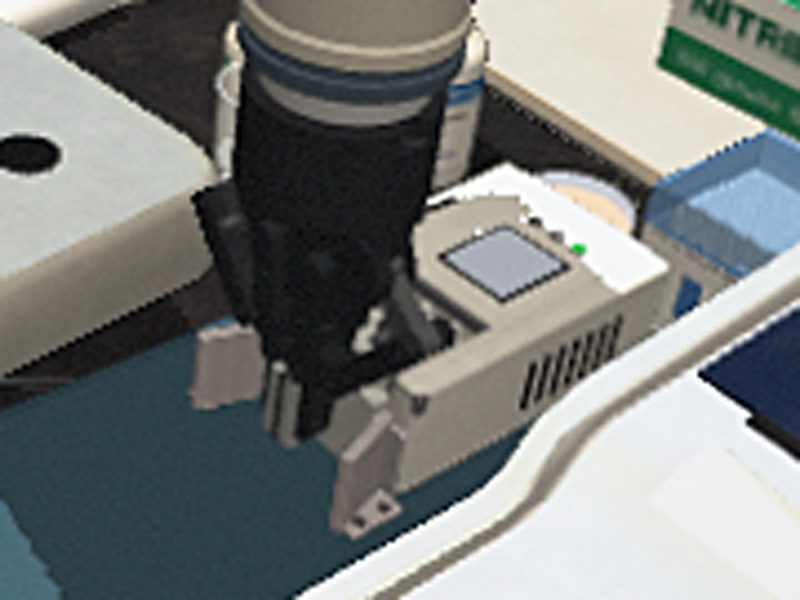

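The block is in the bay, with the fingers at (290,410) between the guides. The finger knuckles at (445,330) spread sideways at about wall-top height and may have struck the wall ends. I'll check their height from depth.

Run:
```python
from h import *
f=pickle.load(open('scene.pkl','rb'));P=pts(f);dark=(f['img'].max(-1)<75)
c,s=np.cos(.0447),np.sin(.0447)
X=(P[...,0]-622.6)*c+(P[...,1]+94.9)*s; Y=-(P[...,0]-622.6)*s+(P[...,1]+94.9)*c
for z in range(20,150,8):
    m=dark&(P[...,2]>z)&(P[...,2]<z+8)&(abs(X)<60)&(abs(Y)<75)
    if m.sum(): print(z,m.sum(),'X',np.percentile(X[m],[2,98]).round(0),'Y',np.percentile(Y[m],[2,98]).round(0))
# block rear: top edge pts on block between y
q=P[(P[...,2]>46)&(P[...,2]<53)&(X>-5)&(X<60)&(abs(Y)<26)&~dark];
print(len(q),np.percentile(q[:,0],[2,50,98]) if len(q) else '')
```

```text
20 14 X [-13.  17.] Y [-33.  32.]
28 35 X [-8. 14.] Y [-14.  19.]
36 39 X [-11.  12.] Y [-20.  19.]
44 35 X [-8. 42.] Y [-14.  19.]
52 28 X [-9.  9.] Y [-30.  10.]
60 59 X [-11.  20.] Y [-48.  19.]
68 124 X [-12.  11.] Y [-32.  31.]
76 105 X [-11.  12.] Y [-39.  38.]
84 139 X [-14.  11.] Y [-44.  44.]
92 145 X [-15.   2.] Y [-52.  51.]
100 166 X [-15.  -1.] Y [-60.  55.]
108 248 X [-17.  12.] Y [-61.  58.]
116 178 X [-17.   5.] Y [-50.  48.]
124 162 X [-18.   7.] Y [-42.  20.]
132 77 X [-10.   8.] Y [-41. -12.]
140 41 X [-9.  8.] Y [-38. -28.]
148 145 X [-35.  15.] Y [-37.  20.]
47 [638.97332629 660.37867757 678.94204417]
```

The fingers widen to about ±30 mm at z 60–68, as wide as the bay, so it was the finger knuckles that hit the wall ends, not the block. Pushing 13 mm higher will clear the walls.

Request:
apply_moves --deltas '[{"claw": 1,"delta_pos": [0,0,-0.8],"yaw": 0},{"claw": 1,"delta_pos": [0,0,-0.5],"yaw": 0},{"claw": 1,"delta_pos": [0.4,0,0],"yaw": 0},{"claw": 1,"delta_pos": [0.2,0,0],"yaw": 0},{"claw": 1,"delta_pos": [0.1,0,0],"yaw": 0}]'

```text
clock: 14.45
eef_pos: [629.1, -94.6, 206.9]
tcp_rot: [-3.141, 0.002, 0.045]
contact_force: [-4.9, -1.8, 2.5]
opening: -0.001
grasp_force: 2.5
```

Request:
apply_moves --deltas '[{"claw": 1,"delta_pos": [0.15,0,0],"yaw": 0},{"claw": 1,"delta_pos": [0.15,0,0],"yaw": 0}]'

```text
clock: 14.7
eef_pos: [632.0, -94.6, 206.8]
tcp_rot: [-3.142, 0.002, 0.045]
contact_force: [-4.7, -2.4, 4.0]
opening: 0.002
grasp_force: 2.5
```

Request:
apply_moves --deltas '[{"claw": 1,"delta_pos": [0.2,0,0],"yaw": 0},{"claw": 1,"delta_pos": [0.2,0,0],"yaw": 0}]'

```text
clock: 14.95
eef_pos: [636.0, -94.4, 206.8]
tcp_rot: [-3.142, 0.002, 0.045]
contact_force: [-5.7, -1.5, 2.9]
opening: -0.004
grasp_force: 2.5
```

Request:
apply_moves --deltas '[{"claw": 1,"delta_pos": [0.15,0,0],"yaw": 0},{"claw": 1,"delta_pos": [0.15,0,0],"yaw": 0}]'

```text
clock: 15.2
eef_pos: [639.0, -94.3, 206.8]
tcp_rot: [3.142, 0.002, 0.045]
contact_force: [-5.5, -1.2, 3.7]
opening: -0.001
grasp_force: 2.5
```

Request:
apply_moves --deltas '[{"claw": 1,"delta_pos": [0.15,0,0],"yaw": 0},{"claw": 1,"delta_pos": [0.15,0,0],"yaw": 0}]'

```text
clock: 15.45
eef_pos: [642.0, -94.2, 206.8]
tcp_rot: [3.142, 0.002, 0.045]
contact_force: [-5.3, -2.4, 3.7]
opening: 0.005
grasp_force: 2.5
```

Request:
apply_moves --deltas '[{"claw": 1,"delta_pos": [0.15,0,0],"yaw": 0},{"claw": 1,"delta_pos": [0.15,0,0],"yaw": 0}]'

```text
clock: 15.7
eef_pos: [645.1, -94.1, 206.8]
tcp_rot: [3.141, 0.002, 0.045]
contact_force: [-4.9, -2.5, 3.6]
opening: -0.001
grasp_force: 2.4
```

Request:
apply_moves --deltas '[{"claw": 1,"delta_pos": [0.15,0,0],"yaw": 0},{"claw": 1,"delta_pos": [0.15,0,0],"yaw": 0}]'

```text
clock: 15.95
eef_pos: [648.1, -93.9, 206.8]
tcp_rot: [3.142, 0.002, 0.045]
contact_force: [-4.8, -2.8, 3.0]
opening: 0.001
grasp_force: 2.3
```

Request:
apply_moves --deltas '[{"claw": 1,"delta_pos": [0.15,0,0],"yaw": 0},{"claw": 1,"delta_pos": [0.15,0,0],"yaw": 0}]'

```text
clock: 16.2
eef_pos: [651.1, -93.8, 206.8]
tcp_rot: [3.142, 0.002, 0.045]
contact_force: [-5.1, -2.0, 3.1]
opening: 0.005
grasp_force: 2.4
```

Request:
apply_moves --deltas '[{"claw": 1,"delta_pos": [0.15,0,0],"yaw": 0},{"claw": 1,"delta_pos": [0.15,0,0],"yaw": 0}]'

```text
clock: 16.45
eef_pos: [654.1, -93.6, 206.8]
tcp_rot: [3.142, 0.002, 0.045]
contact_force: [-5.1, -2.5, 2.9]
opening: 0.001
grasp_force: 2.3
```

Request:
apply_moves --deltas '[{"claw": 1,"delta_pos": [0.15,0,0],"yaw": 0},{"claw": 1,"delta_pos": [0.15,0,0],"yaw": 0}]'

```text
clock: 16.7
eef_pos: [656.4, -93.5, 206.7]
tcp_rot: [-3.141, 0.004, 0.045]
contact_force: [-7.9, -2.7, 6.6]
opening: -0.002
grasp_force: 4.4
```

The force has stepped up at TCP x≈655.5, so the block is on the probe. I'll go on in fine steps.

Request:
apply_moves --deltas '[{"claw": 1,"delta_pos": [0.1,0,0],"yaw": 0}]'

```text
clock: 16.82
eef_pos: [657.3, -93.4, 206.7]
tcp_rot: [-3.141, 0.004, 0.045]
contact_force: [-10.3, -2.0, 7.2]
opening: -0.003
grasp_force: 4.7
```

Request:
apply_moves --deltas '[{"claw": 1,"delta_pos": [0.07,0,0],"yaw": 0}]'

```text
clock: 16.95
eef_pos: [657.9, -93.4, 206.7]
tcp_rot: [-3.141, 0.005, 0.045]
contact_force: [-10.2, -2.2, 7.2]
opening: -0.001
grasp_force: 4.8
```

Request:
apply_moves --deltas '[{"claw": 1,"delta_pos": [0.07,0,0],"yaw": 0}]'

```text
clock: 17.08
eef_pos: [658.5, -93.4, 206.7]
tcp_rot: [-3.141, 0.005, 0.045]
contact_force: [-9.3, -1.8, 7.6]
opening: 0.0
grasp_force: 5.0
```

Request:
apply_moves --deltas '[{"claw": 1,"delta_pos": [0.05,0,0],"yaw": 0}]'

```text
clock: 17.2
eef_pos: [659.2, -93.2, 206.7]
tcp_rot: [-3.141, 0.004, 0.045]
contact_force: [-8.5, -0.1, 5.2]
opening: 0.0
grasp_force: 4.3
```

The sideways force from the catch (−2 N) has just vanished and the push force has dropped, so the catch seems to have sprung out. I'll go a hair further for margin, then let go slowly.

Request:
apply_moves --deltas '[{"claw": 1,"delta_pos": [0.05,0,0],"yaw": 0}]'

```text
clock: 17.32
eef_pos: [659.6, -93.1, 206.7]
tcp_rot: [-3.141, 0.005, 0.045]
contact_force: [-8.7, -0.6, 7.4]
opening: -0.002
grasp_force: 4.5
```

Request:
apply_moves --deltas '[{"claw": 1,"delta_pos": [0.03,0,0],"yaw": 0},{"claw": 1,"delta_pos": [0,0,0],"yaw": 0}]'

```text
clock: 17.58
eef_pos: [659.9, -93.1, 206.7]
tcp_rot: [-3.141, 0.005, 0.045]
contact_force: [-9.4, -0.5, 6.0]
opening: 0.001
grasp_force: 4.4
```

Request:
apply_moves --deltas '[{"claw": 1,"delta_pos": [-0.1,0,0],"yaw": 0},{"claw": 1,"delta_pos": [-0.3,0,0],"yaw": 0},{"claw": 1,"delta_pos": [-2,0,0],"yaw": 0},{"claw": 1,"delta_pos": [-5,0,0],"yaw": 0},{"claw": 1,"delta_pos": [-5,0,-5],"yaw": 0},{"claw": 1,"delta_pos": [-5,0,-5],"yaw": 0},{"claw": 1,"delta_pos": [-5,0,-5],"yaw": 0},{"claw": 1,"delta_pos": [0,0,0],"yaw": 0}]'

```text
clock: 18.58
eef_pos: [453.7, -102.6, 343.0]
tcp_rot: [3.14, -0.006, 0.044]
contact_force: [0.7, 0.5, -0.2]
opening: -0.0
grasp_force: 0.0
```

Run:
```python
from h import *
f=grab('scene')
s=r.sense();print(s['eef_pos'],s['contact_force'])
cv2.imwrite('pics/s5c.png',cv2.resize(f['img'][215:305,325:445],(800,600),interpolation=cv2.INTER_CUBIC))
```

```text
[ 454.88643616 -102.53906154  341.57708598] [-0.19220413 -0.0907146  -0.00450047]
```

View pics/s5c.png

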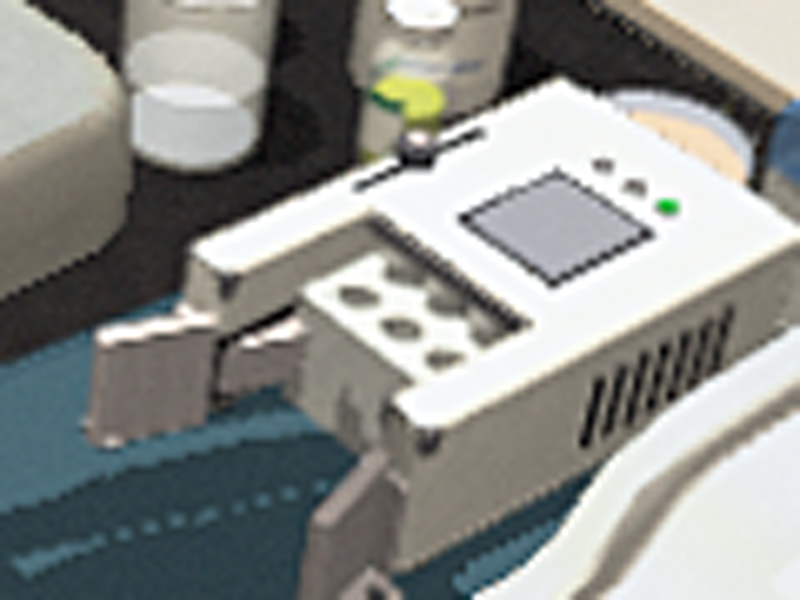

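The block sits in the bay with its wells up. The steel catch, at about (265,355), stands out into the bay right behind the block's rear end at (305,350), and the robot is clear. I'm handing it in.

```bash
python3 -c "
from rig import r
print(r.sign_off())"
```

```text
the job is handed in; nothing more can be done
None
```

I tipped the block onto its base, slid it into the dock and pressed it home, and the last picture shows the catch out behind it; the block was pressed with about 10 N at most, but the gripper's knuckles once hit the dock's wall ends at 24 N before I raised the tool to clear them, and I handed the job in at about 19 s.

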